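# Extend the dripper arm of the brew bar by one hole

## Task

On the brew bar, move out the telescopic arm that carries the white cone-shaped coffee dripper, so that the dripper hangs over its glass carafe: press the spring pin on the side of its tube flush and slide the outer tube away from the upright post to the very next hole, until the pin springs out there. Then let go, and leave the other arm, the one with the timer, at its present hole.

Things in the scene. Friction and masses are not known exactly. Their poses are not given: they have to be found in the camera images.
- drip_pin_station (a point): Point on the dripper tube's centre line level with its spring pin, 190 mm up, fixed to the stand. x: outward along the level tube, from the post (130 mm behind) to the dripper (white cone, 112 mm wide, centre 135 mm ahead); y: out of the side with the pin; z up. Outer tube: aluminium, square, 28 mm, 2 mm wall, from 98 mm behind to 75 mm ahead. Its sides are free to be pinched from above.
- drip_arm (a joint): How far the outer tube is slid out along x, m: 0 with the pin in its front hole (start, within 1 mm), 0.040 in the next, 0.080 in the last; the holes are 16 mm square, 40 mm apart, the next ones nearer the post. 2 mm play. Friction 2 N, plus about 12 N at first to carry the hole's edge over the pressed pin. A pinch across pin and tube moves with the tube; the sprung-out pin stops the tube.
- drip_pin (a joint): How far the pin of the dripper arm is pressed in, m. Steel, level, 12 mm thick, round-ended, on the fixed inner tube. 0: out, 8 mm proud of the tube's side (tip 22 mm from the centre line), tube locked. 0.008: flush, at about 7 N; the tube's wall then slides over the round end. About 0.010 while under the wall between holes. Springs out by itself at a hole.
- timer_arm (a joint): Extension, m, of the like arm on the neighbouring stand, which carries a flat plate with a white timer instead of a dripper. It is in its second hole (0.040) and must stay there. Both stands are fixed, their posts 32 mm thick and 225 mm high, near the robot; bases 120 mm wide.

How it is judged:
By the outcome, as a careful person would: the job done as asked, in the order asked, and still so for the second after the job is handed in, with the robot touching nothing.
It also fails if it takes over 32 s, if anything falls off the work surface, if the arm or the gripper's body presses on something with over 40 N, if the wrist force passes 120 N, or if a joint passes its speed limit or range.

## Robot

A 6-joint arm with a two-finger parallel gripper is mounted at the origin on the work surface. World frame = base frame: x ahead of the robot, y to its left, z up, the work surface at z = 0. Lengths are in mm, angles in rad, forces in N, time in s.
With the tool pointing down it reaches from about 350 to 975 mm from the base axis. Payload 7.1 kg.
Tool frame: the origin (TCP) lies between the finger pads; the fingertips stand 19 mm ahead of it and the grasp point (between the pads) is the TCP (ctrl.tcp_to_tips is the distance from the TCP to the fingertips, in mm); z points along the fingers, y is the line along which they close (so a half turn about z gives the same grasp; the last joint's range is limited). The gripper opens to 88 mm and grips with 3 to 60 N. Pads are 20 mm wide; open, the fingers measure 115 mm over their backs; the gripper's body (75 mm by 178 mm) begins 61 mm behind the grasp point.
Start: joints at [1.122, 0.423, 1.63, -0, 1.089, -0.019], TCP at [260.398, 568.153, 241.675] pointing down, gripper open.
Joint ranges: [-3, 3], [-0.9, 2.11], [0.09, 2.58], [-1.31, 4.45], [0.11, 2.69], [-2.54, 2.54]. Speed limits (rad/s): [2.39, 2.39, 3.01, 3.14, 3.14, 3.14].

## Interface

Orientations are given as a rotation vector (axis times angle).
In Python, from workcell import status, optics, ctrl gives the robot as it stands. The module is installed in compiled form; this text tells all that it offers.
- The arm moves only by the shell command python3 -m inch 'ROWS'. ROWS is JSON, a list that holds one entry, the list of rows, each a list of 7 numbers: the shift along the tool's x, y, z in mm, then the turn, a rotation vector about the tool's x, y, z in rad, then the opening in per cent of the stroke, from 0 (shut) to 100 (fully open). A call has 1 to 20 rows; each row is the pose to reach, as a shift and turn from the pose commanded when the call began, along the tool's axes at that moment; what a row does not reach only later rows make up. A row lasts 1/10 s, in which the tool goes at most 50 mm and 8.59 degrees, less where a joint would pass 70% of its speed; a pose out of reach is approached as far as the arm can. A call with a gripper value outside its range is refused whole. The fingers move at their own pace and stop on an object; the grip force is fixed at half the most. Time passes only in rows, so rows that repeat a pose let the fingers close. It gives the time, the measured TCP pose, the force, the opening and the grip force at its end, in the units of the state.
- status.get_obs(): the state, without advancing time (a new reading comes with each control period).
- optics.get_image(name): name is "scene" or "top"; returns a dict with "frame" (420x560x3 uint8, red, green, blue), "fx", "fy", "cx", "cy" (pixels), "rvec" (rotation vector, rad) and "tvec" (3), from world to camera coordinates, as OpenCV has them. Camera axes: x right, y down, z forward; pixel columns grow to the right and rows downward; lengths in mm; the calibration is good to about 2 mm. A picture is of the moment at which its call begins. There is no depth.
- ctrl.close_job(): hands the job in; it is judged then, once.
The state is a dict: "t": time; "qpos": joint angles; "qvel": joint speeds; "joint_torque": joint torques, N m; "ee_pos": TCP position; "orientation": TCP orientation; "ft_force": force on the tool from outside, world axes, zero at the start; "moment": the same for the moment, N m; "width": finger opening in mm; "grasp_force": force on a finger pad.
Only numpy, scipy, OpenCV 4.12 (cv2) and the standard library are available. Lean on these libraries where they do the work, as an engineer would, in place of code of your own. Each camera call takes 0.05 s, during which the arm holds its last target. There are 200 camera calls.

## Working session

There is one attempt and no reset: what is moved stays moved. The work goes in short steps, Python scripts to look and compute and a shell command to move; the robot and the scene stay as the last step left them, time stands still between calls to the robot, and variables do not carry over. Pictures are saved under pics/ and viewed, at most 10 in all, crops included, and the job is handed in when it is done.

```bash
mkdir -p pics
python3 - <<'E'
from workcell import status, optics, ctrl
import cv2,numpy as np
for n in("scene","top"):
    d=optics.get_image(n); cv2.imwrite(f"pics/{n}0.png",d["frame"][:,:,::-1])
    R=cv2.Rodrigues(np.array(d["rvec"]))[0]; print(n,d["fx"],d["fy"],d["cx"],d["cy"],R.round(3).tolist(),(-R.T@np.array(d["tvec"])).round(0))
o=status.get_obs(); print(o["t"],o["ee_pos"],o["orientation"],o["width"])
E
```

```text
scene 491.92659167716704 491.92659167716704 282.4271907794721 207.81685824672712 [[-0.742, 0.67, -0.006], [0.441, 0.481, -0.758], [-0.505, -0.565, -0.652]] [907. 480. 811.]
top 512.9334651445366 512.9334651445366 272.91056546782403 202.17051063744407 [[-0.017, -1.0, 0.007], [-0.995, 0.016, -0.095], [0.095, -0.008, -0.995]] [ 3.710e+02 -1.000e+00  1.053e+03]
0.1 [260.22074983 567.74157695 241.00395043] [-6.69885746e-01 -3.06903970e+00  2.03000374e-03] 87.93219921125237
```

View pics/scene0.png

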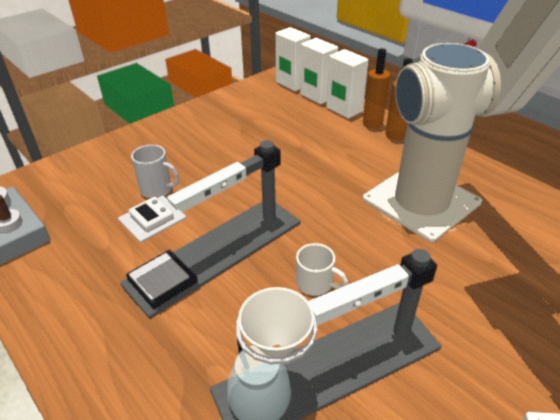

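View pics/top0.png

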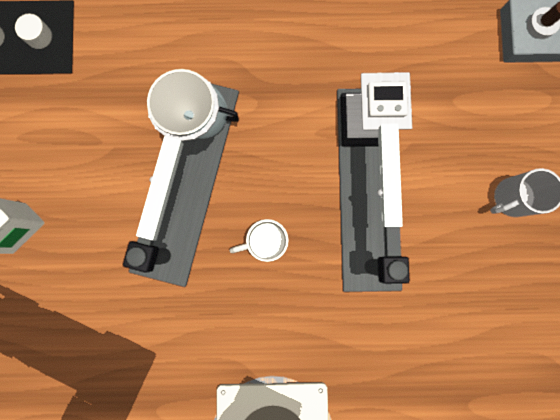

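```bash
cat > h.py <<'E'
import cv2,numpy as np
def ray(d,u,v,z):
    R=cv2.Rodrigues(np.array(d["rvec"]))[0]; c=-R.T@np.array(d["tvec"])
    r=R.T@np.array([(u-d["cx"])/d["fx"],(v-d["cy"])/d["fy"],1]); return c+r*(z-c[2])/r[2]
def proj(d,p):
    K=np.array([[d["fx"],0,d["cx"]],[0,d["fy"],d["cy"]],[0,0,1]])
    return cv2.projectPoints(np.array(p,float).reshape(-1,3),np.array(d["rvec"]),np.array(d["tvec"]),K,None)[0].reshape(-1,2)
E
python3 - <<'E'
import cv2
a=cv2.imread("pics/scene0.png")[230:380,290:450]; b=cv2.imread("pics/top0.png")[120:280,110:240]
a=cv2.resize(a,None,fx=2.5,fy=2.5,interpolation=2);a=cv2.resize(a,(480,450)); b=cv2.resize(b,(320,394))
b=cv2.copyMakeBorder(b,0,56,0,0,0); cv2.imwrite("pics/c1.png",cv2.hconcat([a,b]))
E
```

```text
(no output)
```

View pics/c1.png

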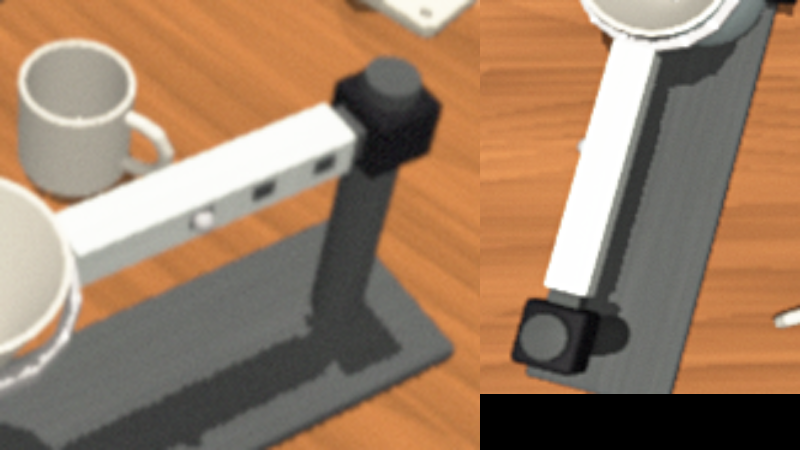

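```bash
cat > m.py <<'E'
from workcell import status, optics, ctrl
from h import *
t=optics.get_image("top"); s=optics.get_image("scene")
k=320/130
T=lambda x,y,z:ray(t,110+(x-480)/k,120+y/k,z)
S=lambda x,y,z:ray(s,290+x/3,230+y/3,z)
rl,rr,fl,fr=T(546,288,204),T(592,295,204),T(614,42,204),T(659,50,204)
print(rl,rr,fl,fr,"wid",np.linalg.norm(rl-rr),np.linalg.norm(fl-fr))
a=(fl+fr)/2-(rl+rr)/2; print("yaw",np.arctan2(a[1],a[0]))
print("pin top",T(582,148,190),"pin scene",S(204,218,190),"holes",S(264,190,190),S(325,163,190))
print("post top",T(545,337,225),"cone px")
print("scene rear corners top",S(328,103,204),S(357,135,204))
E
python3 m.py
```

```text
[397.71917072 217.00410999 204.        ] [392.53490052 186.20322971 204.        ] [564.7072061  172.10765566 204.        ] [558.69110179 141.41010068 204.        ] wid 31.23413010762243 31.2815183915794
yaw -0.2629860672270026
pin top [494.00102111 196.70211172 190.        ] pin scene [492.42258158 193.17335924 190.        ] holes [454.49336876 202.35295579 190.        ] [415.34198848 212.67634381 190.        ]
post top [365.20693957 211.97441972 225.        ] cone px
scene rear corners top [390.52160806 192.93607904 204.        ] [397.79132991 218.12864119 204.        ]
```

```bash
cat > g.py <<'E'
import sys
from workcell import status
import numpy as np
from scipy.spatial.transform import Rotation as Ro
o=status.get_obs(); R=Ro.from_rotvec(o["orientation"])
tgt=np.array([float(v) for v in sys.argv[1:4]]); yaw=-0.26
X=np.array([-np.cos(yaw),-np.sin(yaw),0]);Z=np.array([0,0,-1.]);D=Ro.from_matrix(np.array([X,np.cross(Z,X),Z]).T)
print(o["t"],o["ee_pos"],o["qpos"],"shift",R.inv().apply(tgt-o["ee_pos"]).round(1),"turn",(R.inv()*D).as_rotvec().round(3),o["ft_force"])
E
python3 g.py 489 176.5 290
```

```text
0.2 [260.27543516 567.8849024  241.19811983] [ 1.12198527e+00  4.23573936e-01  1.63035973e+00  1.36749989e-05
  1.08857456e+00 -1.89846108e-02] shift [-371.  -260.5  -48.6] turn [-0.001 -0.    -0.17 ] [-0.32843076 -0.27741603 -0.21075276]
```

```bash
python3 -m inch '[[[0,0,-48,0,0,0,100],[-371,-260,-48,0,0,-0.17,100],[-371,-260,-48,0,0,-0.17,100],[-371,-260,-48,0,0,-0.17,100],[-371,-260,-48,0,0,-0.17,100],[-371,-260,-48,0,0,-0.17,100],[-371,-260,-48,0,0,-0.17,100],[-371,-260,-48,0,0,-0.17,100],[-371,-260,-48,0,0,-0.17,100],[-371,-260,-48,0,0,-0.17,100],[-371,-260,-48,0,0,-0.17,100],[-371,-260,-48,0,0,-0.17,100],[-371,-260,-48,0,0,-0.17,100],[-371,-260,-48,0,0,-0.17,100],[-371,-260,-48,0,0,-0.17,100]]]'; python3 g.py 489 176.5 225
python3 - <<'E'
from workcell import optics
import cv2
a=optics.get_image("scene")["frame"][180:400,240:460,::-1];cv2.imwrite("pics/s1.png",cv2.resize(a,(600,600)))
E
```

```text
t: 1.7
ee_pos: [488.7, 178.5, 289.6]
orientation: [-0.403, -3.115, -0.0]
ft_force: [-0.4, -0.9, 0.2]
width: 87.7
grasp_force: 0.0
1.7 [488.66789797 178.47299019 289.64398105] [ 3.27234528e-01  2.12137904e-01  1.81335588e+00  1.22360397e-04
  1.11627923e+00 -9.86061097e-01] shift [-0.8 -1.8 64.6] turn [-0.    -0.     0.002] [-0.36031134 -0.94203509  0.16079089]
```

View pics/s1.png

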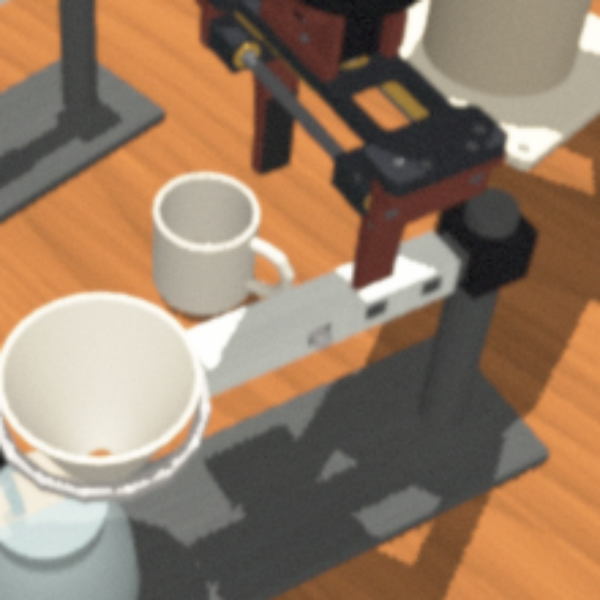

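```bash
python3 -m inch '[[[0,0,40,0,0,0,100],[0,0,75,0,0,0,100],[0,0,100,0,0,0,80],[0,0,100,0,0,0,70],[0,0,100,0,0,0,70],[0,0,100,0,0,0,70]]]'; python3 g.py 489 176.5 190
python3 - <<'E'
from workcell import optics
import cv2
a=optics.get_image("scene")["frame"][220:350,300:450,::-1];cv2.imwrite("pics/s2.png",cv2.resize(a,(690,598),interpolation=2))
E
```

```text
t: 2.35
ee_pos: [490.3, 177.9, 191.2]
orientation: [0.406, 3.113, 0.002]
ft_force: [0.2, 0.5, 0.2]
width: 62.2
grasp_force: 0.0
2.35 [490.25629246 177.85104808 191.22212827] [ 3.25187934e-01  3.40555678e-01  1.89853487e+00 -1.98593618e-06
  8.99968596e-01 -9.86345339e-01] shift [ 0.9 -1.6  1.2] turn [0.001 0.002 0.001] [0.21812983 0.47176113 0.2286767 ]
```

View pics/s2.png

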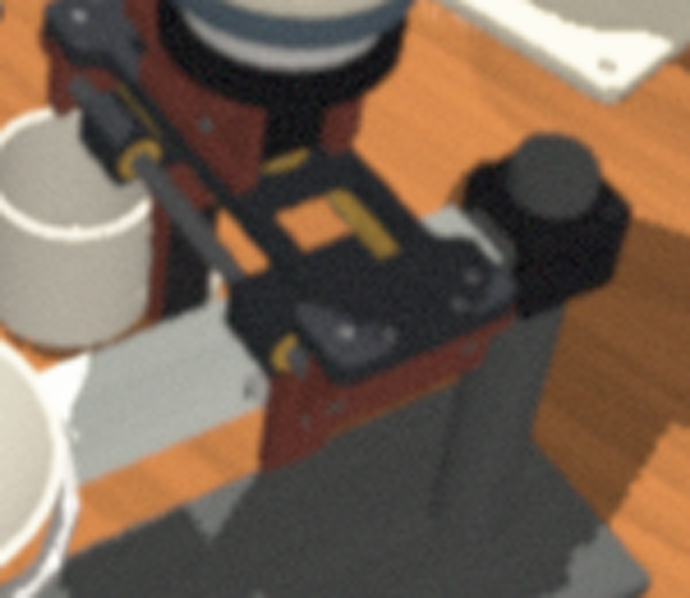

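Run:
```python
from workcell import optics
from h import *
s=optics.get_image("scene")
u=np.array([.966,-.257,0]);n=np.array([.257,.966,0]);c=np.array([490.3,177.9,191.2])
for p in (c+31*n+10*u-[0,0,19],c+45*n+10*u-[0,0,19],c+31*n-10*u-[0,0,19],c+22*n,c+14*n+6*u,c+45*n-10*u-[0,0,19]):
    q=proj(s,p)[0]; print(q,(q-[300,220])*4.6)
```

```text
[356.21521457 319.66207319] [258.58998704 458.44553665]
[361.24435979 326.25269625] [281.72405503 488.76240276]
[366.77238985 314.86947549] [307.15299331 436.39958725]
[359.46289903 305.64598806] [273.52933554 393.97154509]
[353.41858183 303.43846931] [245.7254764  383.81695884]
[371.88636916 321.34278525] [330.67729816 466.17681217]
```

```bash
python3 -m inch '[[[1,-1.5,1,0,0,0,60],[1,-1.5,1,0,0,0,52],[1,-1.5,1,0,0,0,45],[1,-1.5,1,0,0,0,40],[1,-1.5,1,0,0,0,36],[1,-1.5,1,0,0,0,33]]]'; python3 g.py 489 176.5 190
```

```text
t: 3.05
ee_pos: [489.3, 179.6, 189.3]
orientation: [0.409, 3.112, 0.012]
ft_force: [1.5, 23.3, -4.7]
width: 29.5
grasp_force: 11.4
3.05 [489.28217085 179.62058347 189.3073676 ] [ 0.32589752  0.34174399  1.9024694   0.00715273  0.89184194 -0.9877304 ] shift [-0.5 -3.1 -0.7] turn [ 0.008  0.002 -0.002] [ 1.47413823 23.28006365 -4.7390302 ]
```

```bash
python3 -m inch '[[[0,3,0,0,0,0,33],[0,3,0,0,0,0,31],[0,3,0,0,0,0,25],[0,3,0,0,0,0,20],[0,3,0,0,0,0,20]]]'; python3 g.py 489 179.6 190
```

```text
t: 3.55
ee_pos: [489.5, 180.6, 189.3]
orientation: [0.408, 3.114, 0.005]
ft_force: [0.1, 9.4, 1.2]
width: 27.7
grasp_force: 30.0
3.55 [489.45511554 180.57819165 189.28029978] [ 0.32939552  0.34362439  1.89957363  0.00284427  0.8957652  -0.98255106] shift [ 0.2 -1.1 -0.7] turn [ 0.003  0.001 -0.001] [0.06073019 9.44046138 1.21035157]
```

```bash
python3 -m inch '[[[0,1.2,0,0,0,0,20],[-2,1.2,0,0,0,0,20],[-4,1.2,0,0,0,0,20],[-6,1.2,0,0,0,0,20],[-8,1.2,0,0,0,0,20],[-10,1.2,0,0,0,0,20],[-10,1.2,0,0,0,0,20]]]'; python3 g.py 489.5 180.6 190
```

```text
t: 4.25
ee_pos: [498.4, 178.2, 189.2]
orientation: [-0.408, -3.115, -0.002]
ft_force: [0.7, 3.2, 3.1]
width: 27.7
grasp_force: 30.0
4.25 [498.35775781 178.15468879 189.2398298 ] [ 3.20228438e-01  3.54950184e-01  1.88179587e+00  1.41408830e-03
  9.04882554e-01 -9.91154634e-01] shift [ 9.2  0.1 -0.8] turn [ 0.001 -0.001 -0.   ] [0.67644567 3.19736607 3.1073741 ]
```

```bash
python3 -m inch '[[[-3,0,0,0,0,0,20],[-6,0,0,0,0,0,20],[-9,0,0,0,0,0,20],[-12,0,0,0,0,0,20],[-15,0,0,0,0,0,20],[-18,0,0,0,0,0,20],[-20,0,0,0,0,0,20],[-22,0,0,0,0,0,20],[-24,0,0,0,0,0,20],[-26,0,0,0,0,0,20],[-26,0,0,0,0,0,20]]]'; python3 g.py 489.5 180.6 190;  python3 - <<'E'
from workcell import optics
import cv2
a=optics.get_image("scene")["frame"][220:350,300:450,::-1];cv2.imwrite("pics/s3.png",cv2.resize(a,(690,598),interpolation=2))
E
```

```text
t: 5.35
ee_pos: [525.4, 170.7, 189.3]
orientation: [0.407, 3.112, 0.001]
ft_force: [6.0, -0.6, 1.8]
width: 28.1
grasp_force: 30.0
5.35 [525.36794202 170.67848941 189.26334589] [ 2.92929287e-01  3.84997138e-01  1.83351197e+00 -8.48540382e-04
  9.20101383e-01 -1.01708471e+00] shift [37.2  0.4 -0.8] turn [ 0.001  0.003 -0.   ] [ 5.9514093  -0.57410699  1.79263615]
```

View pics/s3.png

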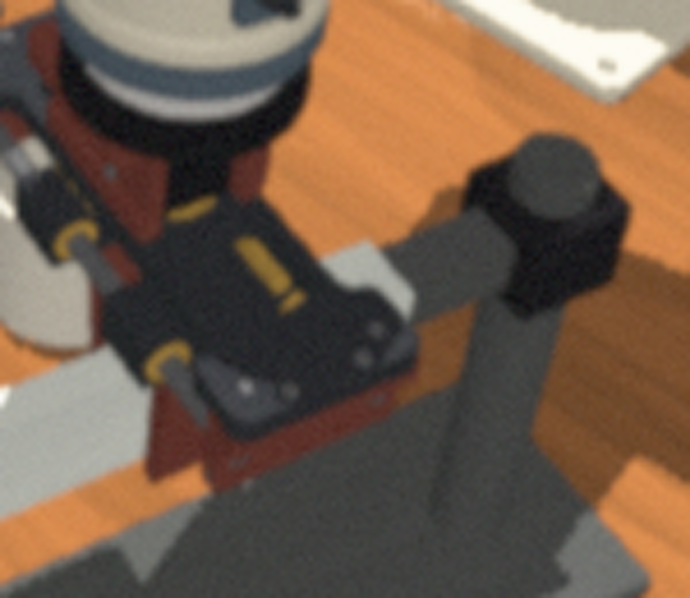

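```bash
python3 -m inch '[[[-1,0,0,0,0,0,20],[-2,0,0,0,0,0,20],[-3,0,0,0,0,0,20],[-4,0,0,0,0,0,20],[-4,0,0,0,0,0,20],[-4,0,0,0,0,0,20]]]'; python3 g.py 489.5 180.6 190
```

```text
t: 6.0
ee_pos: [527.7, 170.0, 189.2]
orientation: [-0.408, -3.115, -0.001]
ft_force: [-0.7, 1.8, 7.5]
width: 28.1
grasp_force: 30.0
6.0 [527.7088415  170.01752589 189.24768002] [ 2.89953839e-01  3.88820294e-01  1.82734423e+00  6.21668364e-04
  9.25221336e-01 -1.02100140e+00] shift [39.6  0.4 -0.7] turn [ 0.001 -0.    -0.   ] [-0.67919626  1.78410601  7.48143815]
```

```bash
python3 -m inch '[[[-1,0,0,0,0,0,20],[-2,0,0,0,0,0,20],[-3,0,0,0,0,0,20],[-3,0,0,0,0,0,20]]]'; python3 g.py 489.5 180.6 190
```

```text
t: 6.4
ee_pos: [530.4, 169.2, 189.2]
orientation: [-0.408, -3.114, -0.001]
ft_force: [-2.0, 1.5, 8.7]
width: 27.7
grasp_force: 30.0
6.4 [530.37816123 169.24797425 189.21702408] [ 2.87164377e-01  3.92190811e-01  1.82194580e+00  8.44189349e-04
  9.27817324e-01 -1.02387163e+00] shift [42.4  0.5 -0.8] turn [ 0.    -0.001 -0.   ] [-2.01348377  1.51126263  8.69964905]
```

```bash
python3 -m inch '[[[1,0,0,0,0,0,20],[2.5,0,0,0,0,0,20],[2.5,0,0,0,0,0,20]]]'; python3 g.py 489.5 180.6 190; python3 -m inch '[[[2.5,0,0,0,0,0,20],[4,0,0,0,0,0,20],[4,0,0,0,0,0,20],[4,0,0,0,0,0,20]]]'; python3 g.py 489.5 180.6 190
```

```text
t: 6.7
ee_pos: [528.5, 169.8, 189.2]
orientation: [0.407, 3.114, 0.001]
ft_force: [1.0, 0.4, 6.1]
width: 28.0
grasp_force: 30.0
6.7 [528.54072368 169.77567789 189.24184731] [ 2.89322436e-01  3.89481464e-01  1.82628606e+00  1.08435094e-04
  9.24807021e-01 -1.02141924e+00] shift [40.5  0.4 -0.8] turn [ 0.001  0.001 -0.   ] [1.0187703  0.40655314 6.12400767]
t: 7.1
ee_pos: [525.6, 170.6, 189.2]
orientation: [0.407, 3.112, 0.001]
ft_force: [5.2, -1.9, 3.6]
width: 28.0
grasp_force: 30.0
7.1 [525.59379974 170.59651192 189.22786131] [ 2.92626662e-01  3.85429538e-01  1.83291399e+00 -7.46700948e-04
  9.20594721e-01 -1.01769540e+00] shift [37.5  0.4 -0.9] turn [ 0.001  0.003 -0.   ] [ 5.18616448 -1.90940746  3.63611363]
```

```bash
python3 -m inch '[[[-2,0,0,0,0,0,20],[-2.5,0,0,0,0,0,20],[-2.5,0,0,0,0,0,60],[-2.5,0,0,0,0,0,90],[-2.5,0,0,0,0,0,90],[-2.5,0,0,0,0,0,90],[-2.5,0,-40,0,0,0,90],[-2.5,0,-85,0,0,0,90],[-2.5,0,-120,0,0,0,90],[-2.5,0,-170,0,0,0,90],[-2.5,-20,-220,0,0,0,90],[-2.5,-70,-220,0,0,0,90],[-2.5,-100,-220,0,0,0,90],[-2.5,-100,-220,0,0,0,90]]]'
python3 - <<'E'
from workcell import optics
import cv2
d=optics.get_image("scene");a=d["frame"][150:420,130:450,::-1];cv2.imwrite("pics/s4.png",cv2.resize(a,(704,594),interpolation=2))
from h import *
u=np.array([.966,-.257,0]);n=np.array([.257,.966,0])
E
```

```text
t: 8.5
ee_pos: [500.0, 70.7, 409.2]
orientation: [0.411, 3.114, -0.001]
ft_force: [-0.8, -0.3, 0.2]
width: 79.0
grasp_force: 0.0
```

View pics/s4.png

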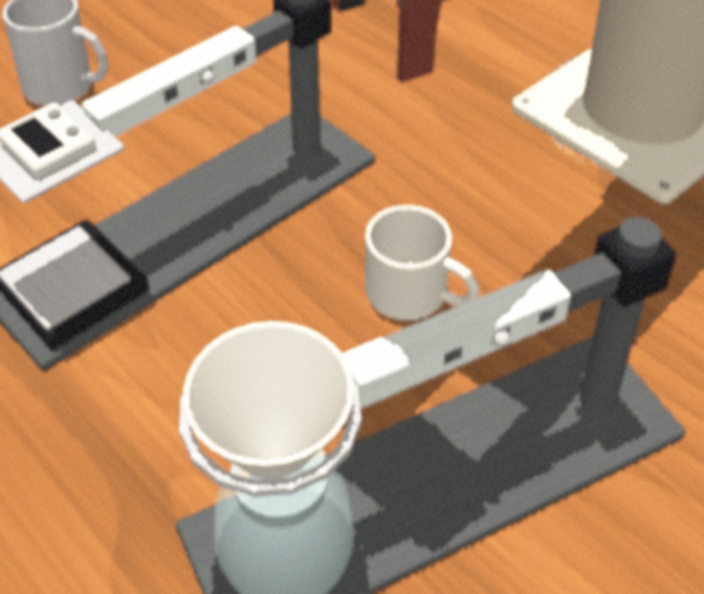

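The picture shows the dripper arm's pin out in the middle hole at (502,336), with empty holes on either side at (453,356) and (547,314). The dripper hangs over the carafe, the timer arm is still in its second hole, and the gripper is clear.

```bash
python3 -c "
from workcell import ctrl
print(ctrl.close_job())"
```

```text
the job is handed in; nothing more can be done
None
```

The dripper arm is out one hole with its pin sprung out there, the dripper hangs over its carafe, the timer arm is still in its second hole, and the job was handed in at about 8.5 s with the robot clear.

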